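Load the ball and hold the index plunger out

TASK

Load the indexing fixture for polishing: first pick up the larger of the two steel balls and lower it gently to the bottom of the deep cup on the index plate, setting it on the white seat there without dropping it, and let it go. Then take the black knob of the spring plunger at the plate's edge, pull it straight up as far as it goes so that its pin is clear of the hole in the plate, and keep holding it there: the job finishes while you are still holding the plunger fully out. Leave the smaller ball, the jar and the screwdriver alone.

Things in the scene. Friction and masses are not known exactly. Their poses are not given: they have to be found in the camera images.
- fixture: grey indexing fixture, fixed to the bench: base block, a flat round steel index plate (diameter 270, top face 45 above the bench) with a ring of dark holes, and an open aluminium cup in its middle (inner diameter 132, outer 140, inner floor 50 above the bench, rim 105 above the bench). Origin on the bench below the plate's centre; z up, the plunger stands 120 from the centre along its +y, held by a dark bracket that comes from outside (+y) with its top 90 above the bench
- seat (a point): where the large ball's centre lies once it rests on the white nylon ring (inner diameter 28, outer 42, 10 high) in the middle of the cup's floor; on the cup's axis, 76.9 above the bench, 28 below the rim
- large_ball_center (a point): centre of the larger polished steel ball, diameter 44, 0.2 to 0.35 kg, resting loose on a white ring like the one in the cup (outer diameter 42, 10 high) on the bench; its centre is about 27 above the bench
- large_ball: the same larger ball; its origin is at its underside as built and turns with it as it rolls: use its centre instead
- small_ball_center (a point): centre of the smaller steel ball, diameter 30, 0.11 kg, on its own white ring of outer diameter 42; leave it alone
- knob (a point): centre of the plunger's black round knob, upright axis: diameter 28, 23 tall (11 below and 12 above this point), 123 above the bench when the pin is seated; rises with the plunger. Below it is a thin stem, 11 thick, then the steel housing (diameter 22, top 98 above the bench). Nothing stands beside the knob. Taken best from above with the fingers to either side along the fixture's x
- seat_hole (a point): the hole in the index plate that the plunger's pin enters, centre of its mouth on the plate's top face, right below the knob
- plunger (a joint): lift of the spring plunger in m, straight up: 0 pin seated 12 mm deep in the hole, clear of the hole above 0.012, 0.020 fully out at its stop. The spring pulls it back down with about 5 N at 0 and 13 N fully out; it does not lock. The pin is 10 in diameter
- jar: small amber screw-top jar, diameter 54, 60 tall, origin at the centre of its underside; leave it alone
- driver: screwdriver lying on the bench, 170 long along its x axis; leave it alone
There are look-alikes about, which are no part of the job. Leave any turquoise look-alike of the large_ball alone.

How it is judged:
By the outcome, as a careful person would: the job done as asked, in the order asked, and still so for the second after the job is handed in, while the arm keeps its last pose, push and grip.
It also fails if it takes over 48 s, if anything falls off the work surface, if the arm or the gripper's body presses on something with over 40 N, if the wrist force passes 120 N, or if a joint passes its speed limit or range.

ROBOT

A 6-joint arm with a two-finger parallel gripper is mounted at the origin on the work surface. World frame = base frame: x ahead of the robot, y to its left, z up, the work surface at z = 0. Lengths are in m, angles in rad, forces in N, time in s.
With the tool pointing down it reaches from about 0.375 to 0.9 m from the base axis. Payload 3.1 kg.
Tool frame: the origin (TCP) lies at the very end of the fingers, on their centre line; the grasp point (between the pads) lies 19 mm behind it (manip.hold_point_z is the distance from the TCP to the grasp point, in m); y points along the fingers, z is the direction in which the jaws open and shut, and the axes are right-handed (so a half turn about y gives the same grasp; the last joint's range is limited). The gripper opens to 85 mm and grips with 20 to 120 N. Pads are 22 mm wide; open, the fingers measure 114 mm over their backs; the gripper's body (76 mm by 85 mm) begins 54 mm behind the grasp point. The pads swing forward as they close: fully open they stand 13 mm farther back than shut.
Start: joints at [1.087, 0.527, 1.433, -0, 1.181, -0.178], TCP at [0.188, 0.596, 0.231] pointing down, gripper open.
Joint ranges: [-3.08, 3.08], [-0.75, 2.2], [0.22, 2.44], [-1.43, 4.57], [0, 2.65], [-2.85, 2.85]. Speed limits (rad/s): [2.79, 2.79, 3.14, 3.14, 3.14, 3.14].

INTERFACE

Orientations are given as a unit quaternion [x, y, z, w].
In Python, from station import manip, eyes, workorder gives the robot as it stands. The module is installed in compiled form; this text tells all that it offers.
- The arm moves only by the shell command python3 -m jog 'ROWS' [OPENING] [FORCE]. ROWS is JSON, a list of rows, each a list of 2 entries, a list of its own where there are three numbers: the shift along the tool's x, y, z in cm, then the turn about the tool's y in rad. A call has 1 to 20 rows; each row is the pose to reach, as a shift and turn from the pose commanded when the call began, along the tool's axes at that moment; what a row does not reach only later rows make up. A row lasts 1/12 s, in which the tool goes at most 41.7 mm and 7.16 degrees, less where a joint would pass 70% of its speed; a pose out of reach is approached as far as the arm can. A call with a gripper value outside its range is refused whole. OPENING is the finger opening in cm, from 0 to 8.54, set as the call begins (- or left out, the last holds). The fingers move at their own pace and stop on an object; FORCE is the grip in N (left out, the last holds). Time passes only in rows, so rows that repeat a pose let the fingers close. It gives the time, the measured TCP pose, the force and the opening at its end, in the units of the state.
- manip.sense(): the state, without advancing time (a new reading comes with each control period).
- eyes.snapshot(name): name is "side" or "top"; returns a dict with "frame" (420x560x3 uint8, red, green, blue), "vfov" (degrees; the focal length in pixels is half the picture's height over the tangent of half this angle, whatever the lens; pixels are square), "cx", "cy" (the principal point, pixels), "k1" (the pictures are not rectified: a ray, as slopes to the right and down, at radius r is drawn at 1 + k1 r^2 times it, then the intrinsics apply), "rvec" (rotation vector, rad) and "tvec" (3), from world to camera coordinates, as OpenCV has them. Camera axes: x right, y down, z forward; pixel columns grow to the right and rows downward; lengths in m; the calibration is good to about 2 mm. A picture is of the moment at which its call begins. There is no depth.
- workorder.sign_off(): hands the job in, once; it reports no verdict.
The state is a dict: "t": time; "q": joint angles; "qd": joint speeds; "tau": joint torques, N m; "tcp_pos": TCP position; "tool_rot": TCP orientation; "force": force on the tool from outside, world axes, zero at the start; "ft_torque": the same for the moment, N m; "finger_gap": opening from 0.0 (shut) to 1.0 (fully open).
Only numpy, scipy, OpenCV 4.12 (cv2) and the standard library are available. Lean on these libraries where they do the work, as an engineer would, in place of code of your own. Each camera call takes 0.05 s, during which the arm holds its last target. There are 200 camera calls.

## Working session

There is one attempt and no reset: what is moved stays moved. The work goes in short steps, Python scripts to look and compute and a shell command to move; the robot and the scene stay as the last step left them, time stands still between calls to the robot, and variables do not carry over. Pictures are saved under pics/ and viewed, about 8 in all and at most 12, crops included, and the job is handed in when it is done.

```bash
mkdir -p pics; python3 - <<'E'
from station import manip, eyes
import cv2
s=manip.sense(); print(s, manip.hold_point_z)
for n in("side","top"):
    d=eyes.snapshot(n); print({k:v for k,v in d.items() if k!="frame"})
    cv2.imwrite(f"pics/{n}0.png",d["frame"][:,:,::-1])
E
```

```text
{'t': 0.0, 'q': array([ 1.08647111e+00,  5.28462809e-01,  1.43391949e+00,  4.15880283e-05,
        1.18141534e+00, -1.78496481e-01]), 'qd': array([ 4.49117070e-05,  5.55231276e-05,  9.92737773e-04, -8.38439825e-04,
        2.11936035e-04, -7.12694564e-04]), 'tau': array([-1.12495334e-03, -4.42355025e+01, -1.78023255e+01, -5.05363987e-04,
        8.44023773e-03, -8.90442834e-06]), 'tcp_pos': array([0.18779162, 0.59535712, 0.23033023]), 'tool_rot': array([ 0.69958727, -0.10797787,  0.10744484, -0.6981218 ]), 'force': array([-0.31870407,  0.04173991,  0.35809254]), 'ft_torque': array([ 0.01556868, -0.01398169,  0.02922252]), 'finger_gap': 0.991661380402712} 0.0187
{'vfov': 47.13913143385314, 'cx': 282.41905402193373, 'cy': 199.5346948662983, 'k1': -0.1673707722564513, 'rvec': array([ 2.26769563, -0.46831493,  0.18599318]), 'tvec': array([-0.52339487,  0.22114281,  1.06933159])}
{'vfov': 47.705382752111326, 'cx': 281.5574893011177, 'cy': 213.45642436904456, 'k1': -0.15408833414128995, 'rvec': array([ 2.17139745, -2.17999141,  0.05478868]), 'tvec': array([0.01795411, 0.57518397, 1.28517673])}
```

View pics/side0.png

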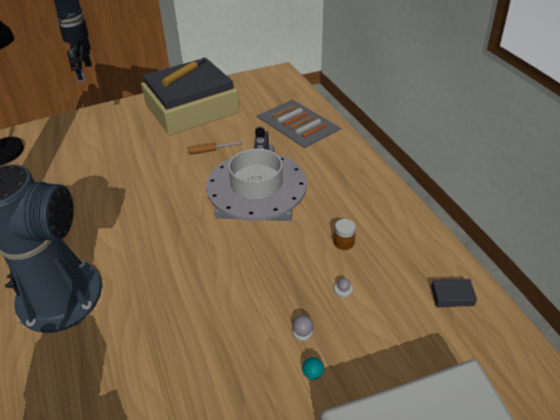

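View pics/top0.png

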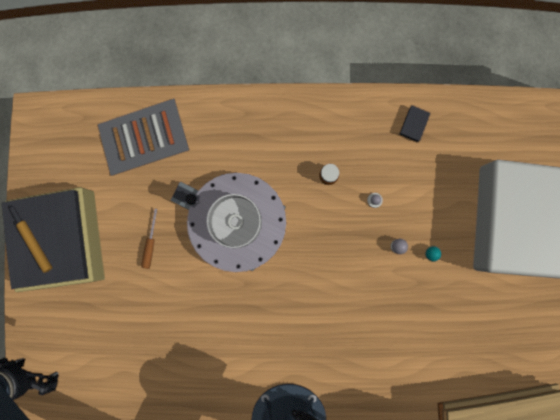

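The side view shows the cup at about (256,178), the knob at (260,133), the large ball at (303,325), the small ball at (344,286) and the turquoise look-alike at (313,369). In the top view the large ball is at (400,246), the cup at (235,221) and the knob at (191,198).

```bash
cat > h.py <<'E'
import numpy as np, cv2
from scipy.spatial.transform import Rotation as R
from station import manip, eyes
def cam(d):
    f=d["frame"].shape[0]/2/np.tan(np.radians(d["vfov"])/2)
    K=np.array([[f,0,d["cx"]],[0,f,d["cy"]],[0,0,1]]); return K,np.array([d["k1"],0,0,0,0.]),np.array(d["rvec"]),np.array(d["tvec"])
def ray(d,p):
    K,D,r,t=cam(d); u=cv2.undistortPointsIter(np.array([[p]],float),K,D,None,None,(3,50,1e-10))[0,0]
    M=cv2.Rodrigues(r)[0]; v=M.T@np.array([u[0],u[1],1]); return -M.T@t, v/np.linalg.norm(v)
def onz(d,p,z):
    o,v=ray(d,p); return o+v*(z-o[2])/v[2]
def proj(d,P):
    K,D,r,t=cam(d); return cv2.projectPoints(np.array(P,float).reshape(-1,1,3),r,t,K,D)[0][:,0]
def tri(d1,p1,d2,p2):
    o1,a=ray(d1,p1);o2,b=ray(d2,p2)
    s=np.linalg.lstsq(np.c_[a,-b],o2-o1,rcond=None)[0]; A=o1+a*s[0];B=o2+b*s[1]; return (A+B)/2,np.linalg.norm(A-B)
def crop(d,c,w,h,s): 
    x,y=int(c[0]-w/2),int(c[1]-h/2); return cv2.resize(np.ascontiguousarray(d["frame"][y:y+h,x:x+w,::-1]),None,fx=s,fy=s,interpolation=cv2.INTER_CUBIC)
E
python3 - <<'E'
from h import *
s,t=eyes.snapshot("side"),eyes.snapshot("top")
print(onz(t,(400,246),.027),onz(s,(303,325),.027),onz(t,(235,221),.105),onz(t,(191,198),.135))
m=np.zeros((600,800,3),np.uint8)
m[:300,:400]=crop(t,(235,221),133,100,3)[:300,:400] if 0 else cv2.resize(crop(t,(235,221),120,90,1),(400,300),interpolation=cv2.INTER_CUBIC)
m[:300,400:]=cv2.resize(crop(s,(256,170),120,90,1),(400,300),interpolation=cv2.INTER_CUBIC)
m[300:,:400]=cv2.resize(crop(t,(400,246),40,30,1),(400,300),interpolation=cv2.INTER_CUBIC)
m[300:,400:]=cv2.resize(crop(s,(303,325),40,30,1),(400,300),interpolation=cv2.INTER_CUBIC)
cv2.imwrite("pics/m1.png",m)
E
```

```text
[ 0.48398505 -0.30838881  0.027     ] [ 0.48491366 -0.30674307  0.027     ] [0.55034522 0.13403574 0.105     ] [0.60754493 0.24310874 0.135     ]
```

View pics/m1.png

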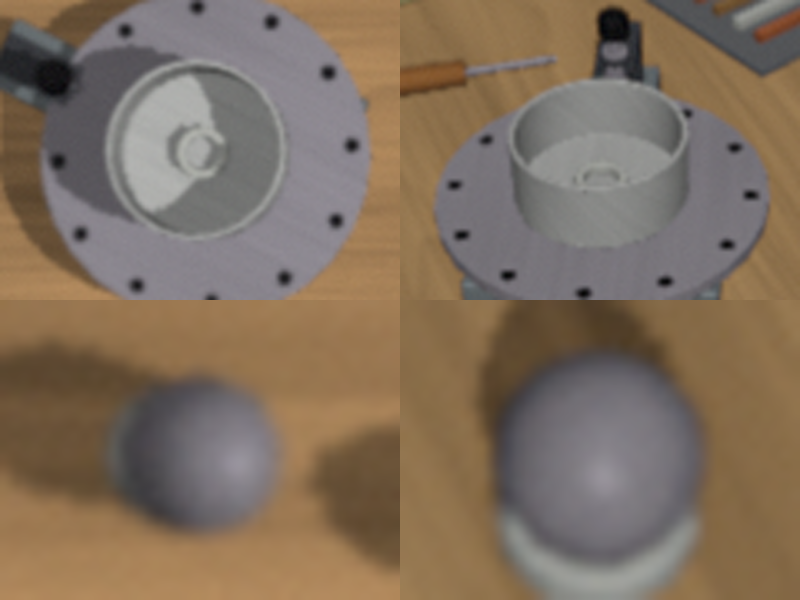

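The mosaic gives the large ball at (399.5,246) in the top view and (302.6,325.3) in the side view, the cup rim centre at (233.4,220.6) top, and the knob at (190.8,198.3) top and (259.5,132.2) side. I'll fit a circle to the plate holes for an accurate axis.

```bash
python3 - <<'E'
from h import *
from scipy.optimize import least_squares
s,t=eyes.snapshot("side"),eyes.snapshot("top")
print("ball",tri(t,(399.45,246.05),s,(302.55,325.25)),onz(t,(399.45,246.05),.027),onz(s,(302.55,325.25),.027))
print("knob",tri(t,(190.8,198.3),s,(259.5,132.2)),onz(t,(190.8,198.3),.13),onz(s,(259.5,132.2),.13))
print("rim",onz(t,(233.4,220.6),.105),onz(s,(255.3,164.5),.105))
C0=np.array([.549,.136])
for n,d in(("t",t),("s",s)):
    g=cv2.cvtColor(d["frame"],cv2.COLOR_RGB2GRAY).astype(np.uint8)
    bh=cv2.morphologyEx(g,cv2.MORPH_BLACKHAT,np.ones((9,9)))
    N,l,st,ce=cv2.connectedComponentsWithStats((bh>35).astype(np.uint8))
    pts=[]
    for i in range(1,N):
        w=bh*(l==i); yy,xx=np.nonzero(w); ww=w[yy,xx].astype(float); c=(xx@ww/ww.sum(),yy@ww/ww.sum())
        P=onz(d,c,.045)[:2]; r=np.linalg.norm(P-C0)
        if .105<r<.132 and 3<len(xx)<45: pts.append(P)
    pts=np.array(pts)
    f=least_squares(lambda p:np.linalg.norm(pts-p[:2],axis=1)-p[2],[*C0,.12],loss="soft_l1",f_scale=.001)
    print(n,len(pts),f.x,np.round(f.fun*1e3,1)); a=np.degrees(np.arctan2(*(pts-f.x[:2]).T[::-1])); print(np.sort(a.round(1)))
E
```

```text
ball (array([ 0.48385158, -0.30687467,  0.02691474]), np.float64(2.145568007968971e-05)) [ 0.48386164 -0.30685887  0.027     ] [ 0.48381714 -0.30692135  0.027     ]
knob (array([0.60720365, 0.24676774, 0.12167217]), np.float64(0.002024798024297979)) [0.60730395 0.24468483 0.13      ] [0.60221857 0.23543334 0.13      ]
rim [0.55139366 0.13818449 0.105     ] [0.55154257 0.13628624 0.105     ]
t 11 [0.55216177 0.13907191 0.12009585] [-0.  -0.1  0.2  0.  -0.1 -0.1  0.3  0.2  0.1 -0.1 -0.2]
[-177.2 -147.1 -117.2  -87.2  -57.2  -27.1    3.    32.8   93.   122.9
  152.9]
s 10 [0.55162926 0.13969723 0.12012735] [ 1.1 -0.2 -0.6  0.  -0.4 -0.1  0.2  0.   0.1  0.1]
[-176.8 -146.9 -117.1  -87.3  -57.3  -27.2    2.7   32.2  123.1  153.1]
```

Both views agree to better than 1 mm. The ball is at (0.484,-0.307,0.027), which matches its stated height. The fixture axis is at (0.552,0.139) and the plunger direction is 62.9°, putting the knob at about (0.607,0.246). Next, the tool axes and the required shifts.

```bash
cat >> h.py <<'E'
def goal(P,yaw=None):
    "shift in tool axes (cm) and turn (rad) that bring the TCP to P with the jaw axis at world angle yaw"
    st=manip.sense(); M=R.from_quat(st["tool_rot"]).as_matrix(); d=M.T@(np.array(P)-st["tcp_pos"])*100
    y0=np.arctan2(M[1,2],M[0,2]); turn=None
    if yaw is not None:
        turn=-((yaw-y0+np.pi/2)%np.pi-np.pi/2)   # tool y points down
    print("t%.2f"%st["t"],"tcp",st["tcp_pos"].round(4),"shift",d.round(2),"yaw %.3f"%y0,"turn",turn,"gap %.3f"%st["finger_gap"],"F",st["force"].round(1),"q",st["q"].round(2))
E
python3 - <<'E'
from h import *
print(R.from_quat(manip.sense()["tool_rot"]).as_matrix().round(3))
goal((.5,.15,.23)); goal((.484,-.307,.2),0.); goal((.484,-.307,.2),-.473)
E
```

```text
[[ 0.954 -0.     0.301]
 [-0.301 -0.001  0.954]
 [-0.    -1.    -0.001]]
t0.30 tcp [0.188  0.5958 0.231 ] shift [ 43.17   0.11 -33.12] yaw 1.265 turn None gap 1.006 F [ 0.1 -0.  -0.1] q [ 1.09  0.53  1.43  0.    1.18 -0.18]
t0.30 tcp [0.188  0.5958 0.231 ] shift [ 55.4    3.15 -77.18] yaw 1.265 turn 1.2650432281160597 gap 1.006 F [ 0.1 -0.  -0.1] q [ 1.09  0.53  1.43  0.    1.18 -0.18]
t0.30 tcp [0.188  0.5958 0.231 ] shift [ 55.4    3.15 -77.18] yaw 1.265 turn -1.4035494254737335 gap 1.006 F [ 0.1 -0.  -0.1] q [ 1.09  0.53  1.43  0.    1.18 -0.18]
```

```bash
python3 -m jog '[[[43,0,-33],0.9],[[43,0,-33],0.9],[[43,0,-33],0.9],[[43,0,-33],0.9],[[43,0,-33],0.9],[[43,0,-33],0.9],[[43,0,-33],0.9],[[43,0,-33],0.9],[[43,0,-33],0.9],[[43,0,-33],0.9],[[43,0,-33],0.9],[[43,0,-33],0.9],[[55.4,0,-77.2],1.738],[[55.4,0,-77.2],1.738],[[55.4,0,-77.2],1.738],[[55.4,0,-77.2],1.738],[[55.4,0,-77.2],1.738],[[55.4,0,-77.2],1.738],[[55.4,0,-77.2],1.738],[[55.4,0,-77.2],1.738]]' 7
python3 -c "
from h import *
goal((.484,-.307,.12),-.473)"
```

```text
t: 1.97
tcp_pos: [0.4807, -0.1491, 0.2315]
tool_rot: [0.368, -0.604, 0.604, -0.368]
force: [1.1, 0.7, 0.1]
finger_gap: 0.817
t1.97 tcp [ 0.4807 -0.1491  0.2315] shift [13.88 11.15  7.53] yaw -0.476 turn -0.0033819014922720214 gap 0.817 F [1.1 0.7 0.1] q [-0.52  0.36  1.73  0.    1.04 -0.05]
```

```bash
python3 -m jog '[[[12.5,6,6.8],0],[[12.5,6,6.8],0],[[12.5,6,6.8],0],[[12.5,6,6.8],0],[[12.5,6,6.8],0],[[12.5,6,6.8],0]]'
python3 - <<'E'
from h import *
goal((.484,-.307,.1),-.473)
t=eyes.snapshot("top");s=eyes.snapshot("side")
goal((.484,-.307,.1),-.473)
E
```

```text
t: 2.47
tcp_pos: [0.484, -0.2906, 0.1703]
tool_rot: [-0.368, 0.604, -0.603, 0.368]
force: [0.3, 0.1, -0.1]
finger_gap: 0.821
t2.47 tcp [ 0.484  -0.2906  0.1703] shift [1.47 7.03 0.76] yaw -0.476 turn -0.003076065322518584 gap 0.821 F [ 0.3  0.1 -0.1] q [-0.74  0.53  1.65  0.    0.97 -0.26]
t2.57 tcp [ 0.4843 -0.2884  0.1713] shift [1.67 7.13 0.83] yaw -0.473 turn -3.559586502999146e-05 gap 0.821 F [-0.5  0.2  0.6] q [-0.74  0.52  1.65  0.    0.97 -0.26]
```

```bash
python3 -m jog '[[[1.65,4,0.83],0],[[1.65,8,0.83],0],[[1.65,11,0.83],0],[[1.65,11,0.83],0],[[1.65,11,0.83],0],[[1.65,11,0.83],0]]'
python3 - <<'E'
from h import *
t=eyes.snapshot("top");s=eyes.snapshot("side")
goal((.484,-.307,.006),-.473)
p=proj(t,[.484,-.307,.06]),proj(s,[.484,-.307,.06]);
cv2.imwrite("pics/m2.png",np.hstack([crop(t,p[0][0],80,100,5),crop(s,p[1][0],80,100,5)]))
E
```

```text
t: 3.07
tcp_pos: [0.4857, -0.3075, 0.0632]
tool_rot: [0.369, -0.602, 0.604, -0.37]
force: [0.3, -1.1, 0.3]
finger_gap: 0.822
t3.17 tcp [ 0.4861 -0.3083  0.064 ] shift [-0.03  5.8  -0.28] yaw -0.472 turn 0.0010860107571610822 gap 0.815 F [0.4 0.1 0.3] q [-0.76  0.7   1.69  0.    0.75 -0.29]
```

View pics/m2.png

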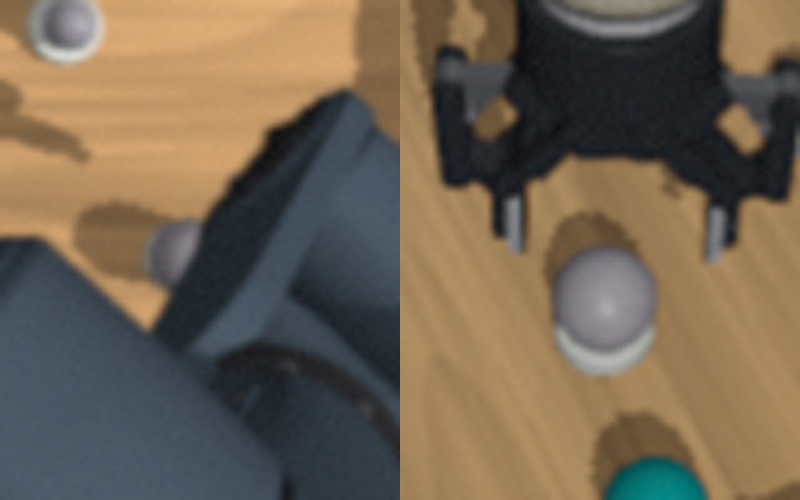

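The side crop shows the fingertips at about (515,250) and (714,260), with the ball at (604,298) between and below them. The arm blocks part of the top view. I'll check the tip midpoint against the projected TCP.

```bash
python3 - <<'E'
from h import *
P=[]
for i in range(4):
    s=eyes.snapshot("side"); P.append(manip.sense()["tcp_pos"])
P=np.array(P);print(P.round(4)); m=P.mean(0)
p=proj(s,[.484,-.307,.06])[0]; o=np.array([int(p[0]-40),int(p[1]-50)])
mid=o+(np.array([(115+314)/2,255])+.5)/5-.5
u=np.array([np.cos(-.473),np.sin(-.473)])
for dz in(0,.005,.01):
    q=m+[0,0,dz]; print(dz,"proj tcp",proj(s,q)[0],"tips",mid,"tip mid at that height",onz(s,mid,q[2]).round(4))
print(proj(s,[m+np.r_[u*.035,.009],m+np.r_[-u*.035,.009]])-o,)
goal((.484,-.307,.006),-.473)
E
```

```text
[[ 0.486  -0.3084  0.064 ]
 [ 0.4857 -0.3084  0.0637]
 [ 0.4855 -0.3083  0.0633]
 [ 0.4852 -0.3082  0.063 ]]
0 proj tcp [303.92142429 315.43944833] tips [304.5 316.6] tip mid at that height [ 0.4855 -0.3113  0.0635]
0.005 proj tcp [303.96374495 314.01829964] tips [304.5 316.6] tip mid at that height [ 0.484  -0.3143  0.0685]
0.01 proj tcp [304.00631733 312.58594297] tips [304.5 316.6] tip mid at that height [ 0.4825 -0.3173  0.0735]
[[59.66669928 47.69336803]
 [24.37714581 46.00317238]]
t3.37 tcp [ 0.4852 -0.3082  0.063 ] shift [-0.05  5.7  -0.18] yaw -0.473 turn 0.0002463311830773751 gap 0.815 F [-0.2 -0.8 -0.1] q [-0.76  0.7   1.69  0.    0.75 -0.29]
```

```bash
python3 -m jog '[[[0,2,-0.15],0],[[0,3.5,-0.15],0],[[0,5,-0.15],0],[[0,5.7,-0.15],0],[[0,5.7,-0.15],0],[[0,5.7,-0.15],0]]'
python3 -m jog '[[[0,0,0],0],[[0,0,0],0],[[0,0,0],0],[[0,0,0],0],[[0,0,0],0],[[0,0,0],0],[[0,0,0],0],[[0,0,0],0]]' 2 40
python3 - <<'E'
from h import *
s=eyes.snapshot("side")
goal((.484,-.307,.006),-.473)
E
```

```text
t: 3.87
tcp_pos: [0.4832, -0.3071, 0.0045]
tool_rot: [0.369, -0.603, 0.603, -0.369]
force: [-0.2, -0.2, 0.2]
finger_gap: 0.819
t: 4.53
tcp_pos: [0.4828, -0.3069, 0.0054]
tool_rot: [-0.369, 0.603, -0.603, 0.369]
force: [-3.3, 0.3, 5.6]
finger_gap: 0.494
t4.58 tcp [ 0.4828 -0.3069  0.0054] shift [-0.05 -0.06  0.11] yaw -0.473 turn 4.927793443831874e-05 gap 0.494 F [-2.3  0.5  5.1] q [-0.76  0.8   1.71 -0.    0.64 -0.29]
```

```bash
python3 -m jog '[[[0,-0.5,0],0],[[0,-1.5,0],0],[[0,-3,0],0],[[0,-6,0],0],[[0,-9,0],0],[[0,-12,0],0],[[0,-15,0],0],[[0,-18,0],0],[[0,-18,0],0],[[0,-18,0],0],[[0,-18,0],0]]'
python3 - <<'E'
from h import *
s=eyes.snapshot("side")
p=proj(s,manip.sense()["tcp_pos"])[0]; cv2.imwrite("pics/m3.png",crop(s,p,100,100,5))
goal((.552,.1393,.16),-.473)
E
```

```text
t: 5.5
tcp_pos: [0.4824, -0.3062, 0.1838]
tool_rot: [-0.369, 0.604, -0.603, 0.369]
force: [0.6, -0.5, -3.5]
finger_gap: 0.496
t5.55 tcp [ 0.482  -0.3059  0.183 ] shift [-42.82   2.39 -14.04] yaw -0.473 turn 5.093308443138156e-05 gap 0.490 F [ 0.4  0.4 -3.3] q [-0.76  0.52  1.62  0.    1.01 -0.29]
```

View pics/m3.png

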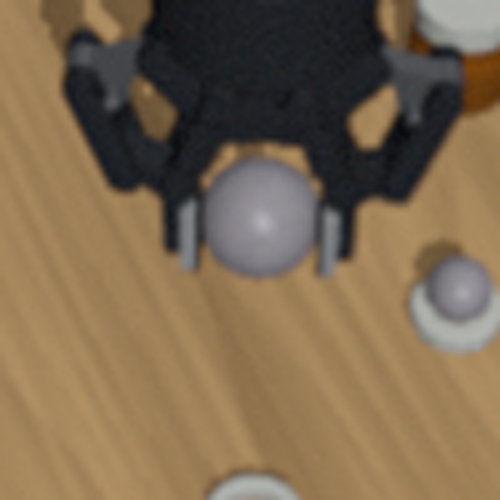

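The ball is held between the pads at crop (259,217), with its empty ring on the bench at (253,490). Next I carry it over the cup.

```bash
python3 -m jog '[[[-1,0,-0.3],0],[[-3,0,-1],0],[[-6,0,-2],0],[[-9,0,-3],0],[[-12,0,-4],0],[[-15,0,-5],0],[[-18,0,-6],0],[[-21,0,-7],0],[[-24,0,-8],0],[[-27,0,-9],0],[[-30,0,-10],0],[[-33,0,-11],0],[[-36,0,-12],0],[[-39,0,-13],0],[[-41,0,-13.5],0],[[-42.3,0,-13.9],0],[[-42.8,0,-14],0],[[-42.8,0,-14],0],[[-42.8,0,-14],0],[[-42.8,0,-14],0]]'
python3 - <<'E'
from h import *
t=eyes.snapshot("top");s=eyes.snapshot("side")
goal((.552,.1393,.06),-.473)
P=manip.sense()["tcp_pos"]+[0,0,.02]
p=proj(t,P),proj(s,P); print(p)
cv2.imwrite("pics/m4.png",np.hstack([crop(t,p[0][0],80,100,5),crop(s,p[1][0],80,100,5)]))
E
```

```text
t: 7.22
tcp_pos: [0.5531, 0.1365, 0.1839]
tool_rot: [-0.369, 0.604, -0.603, 0.368]
force: [-0.5, 0.4, -3.7]
finger_gap: 0.493
t7.32 tcp [0.5533 0.1364 0.1842] shift [-0.2  12.42 -0.25] yaw -0.475 turn -0.0018584868658053644 gap 0.493 F [ 0.3 -0.1 -3.3] q [ 0.05  0.51  1.62 -0.    1.01  0.52]
(array([[229.06299812, 217.45298366]]), array([[253.86968129, 132.55382006]]))
```

View pics/m4.png

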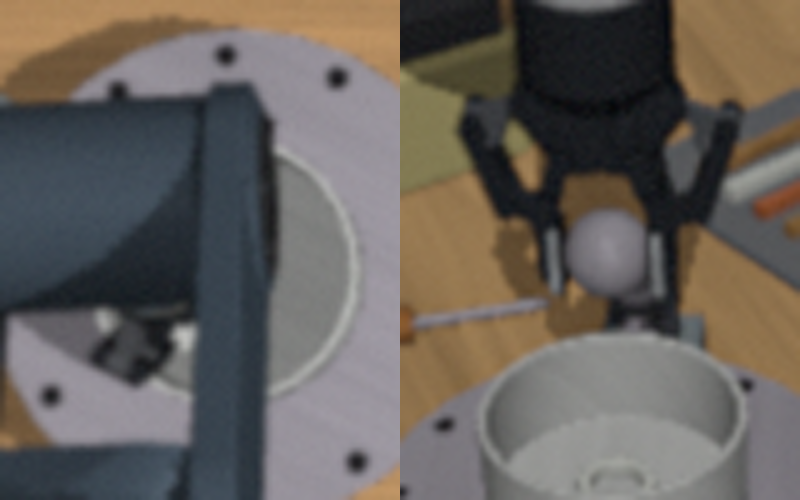

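The side crop shows the ball at (608,251), which is pixel (254.2,131.8). It lies on the cup axis and its centre is about 21 mm above the TCP. The top view is blocked. I'll descend with a small correction, then check again.

```bash
python3 -m jog '[[[-0.2,1,-0.25],0],[[-0.2,3,-0.25],0],[[-0.2,5,-0.25],0],[[-0.2,7,-0.25],0],[[-0.2,8.5,-0.25],0],[[-0.2,9.5,-0.25],0],[[-0.2,9.5,-0.25],0],[[-0.2,9.5,-0.25],0],[[-0.2,9.5,-0.25],0],[[-0.2,9.5,-0.25],0]]'
python3 - <<'E'
from h import *
P=[]
for i in range(5):
    s=eyes.snapshot("side"); P.append(manip.sense()["tcp_pos"])
print(np.mean(P,0).round(4),np.std(P,0).round(4))
goal((.552,.1393,.056),-.473)
T=np.mean(P,0)+[0,0,.0215]; p=proj(s,T)[0]; o=np.array([int(p[0]-50),int(p[1]-40)])
print("proj ball",p,"axis at same z",proj(s,[.552,.1393,T[2]])[0],"origin",o)
cv2.imwrite("pics/m5.png",crop(s,p,100,80,7))
print(cv2.Rodrigues(s["rvec"])[0].round(2))
E
```

```text
t: 8.15
tcp_pos: [0.5531, 0.1407, 0.0904]
tool_rot: [0.368, -0.603, 0.604, -0.37]
force: [0.0, -0.9, -2.7]
finger_gap: 0.495
[0.5527 0.1407 0.0902] [0.0002 0.     0.0002]
t8.40 tcp [0.5525 0.1407 0.0899] shift [0.15 3.39 0.02] yaw -0.473 turn 0.0001180469780175386 gap 0.492 F [ 0.2 -0.1 -2.6] q [ 0.05  0.65  1.69 -0.    0.8   0.53]
proj ball [254.99780658 161.37806772] axis at same z [254.92229824 161.76005285] origin [204 121]
[[ 0.92 -0.39 -0.02]
 [-0.27 -0.61 -0.74]
 [ 0.28  0.69 -0.67]]
```

View pics/m5.png

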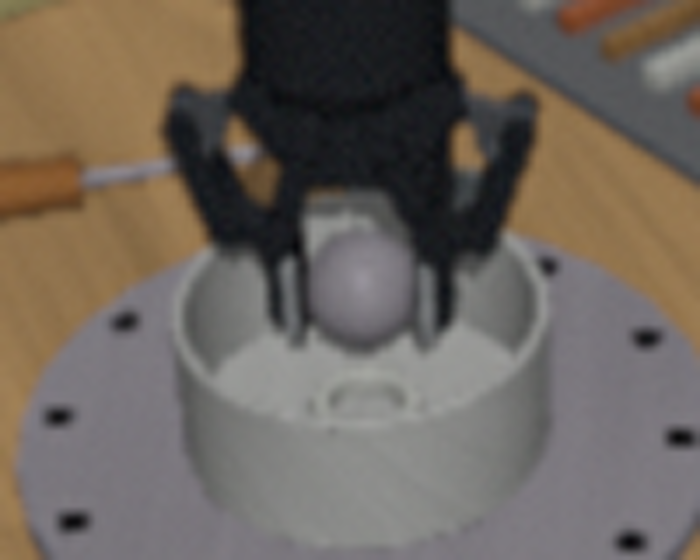

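Ball centre is at crop (361,290), i.e. pixel (255.1,162.0), against the predicted axis at (254.9,161.8), so it is centred. Next I descend slowly until contact.

```bash
python3 -m jog '[[[0.1,0.7,0],0],[[0.1,1.4,0],0],[[0.1,2,0],0],[[0.1,2.5,0],0],[[0.1,2.8,0],0],[[0.1,3,0],0],[[0.1,3,0],0],[[0.1,3,0],0],[[0.1,3,0],0]]'
python3 -m jog '[[[0,0.1,0],0],[[0,0.1,0],0],[[0,0.1,0],0],[[0,0.1,0],0]]'
python3 -m jog '[[[0,0.1,0],0],[[0,0.1,0],0],[[0,0.1,0],0],[[0,0.1,0],0]]'
```

```text
t: 9.15
tcp_pos: [0.552, 0.1398, 0.0595]
tool_rot: [0.369, -0.603, 0.603, -0.369]
force: [-0.3, -0.2, -2.6]
finger_gap: 0.493
t: 9.48
tcp_pos: [0.5518, 0.1398, 0.0585]
tool_rot: [0.369, -0.603, 0.603, -0.369]
force: [0.3, 0.3, -2.8]
finger_gap: 0.494
t: 9.82
tcp_pos: [0.5519, 0.1398, 0.0579]
tool_rot: [0.369, -0.603, 0.603, -0.369]
force: [-2.2, -0.8, 4.4]
finger_gap: 0.495
```

```bash
python3 -m jog '[[[0.03,0,-0.05],0],[[0.03,0,-0.05],0],[[0.03,0,-0.05],0]]'
python3 -m jog '[[[0,0.05,0],0],[[0,0.05,0],0],[[0,0.05,0],0]]'; python3 -c "
from h import *
eyes.snapshot('side');goal((.552,.1393,.055),-.473)"
```

```text
t: 10.07
tcp_pos: [0.5518, 0.1398, 0.0579]
tool_rot: [0.368, -0.603, 0.604, -0.369]
force: [-1.0, -0.1, 5.6]
finger_gap: 0.488
t: 10.32
tcp_pos: [0.551, 0.1397, 0.0564]
tool_rot: [-0.369, 0.603, -0.603, 0.369]
force: [-0.3, -0.1, -0.3]
finger_gap: 0.493
t10.37 tcp [0.551  0.1397 0.0564] shift [-0.01  0.14  0.11] yaw -0.473 turn 7.657035032049286e-05 gap 0.493 F [-0.3 -0.1 -0.8] q [ 0.05  0.71  1.71 -0.    0.73  0.52]
```

```bash
python3 -m jog '[[[0,0.05,0],0],[[0,0.05,0],0],[[0,0.05,0],0]]'; python3 -m jog '[[[0,0.05,0],0],[[0,0.05,0],0],[[0,0.05,0],0]]'
```

```text
t: 10.62
tcp_pos: [0.551, 0.1397, 0.0563]
tool_rot: [-0.369, 0.603, -0.603, 0.369]
force: [-0.1, 0.7, 0.1]
finger_gap: 0.493
t: 10.87
tcp_pos: [0.551, 0.1397, 0.056]
tool_rot: [0.369, -0.603, 0.603, -0.369]
force: [-1.9, -0.7, 2.6]
finger_gap: 0.495
```

```bash
python3 -m jog '[[[0,0,0],0],[[0,0,0],0],[[0,0,0],0],[[0,0,0],0],[[0,0,0],0],[[0,0,0],0]]' 6 40
python3 - <<'E'
from h import *
for i in range(3): s=eyes.snapshot("side")
goal((.552,.1393,.16),-.473)
p=proj(s,[.552,.1393,.0769])[0];print(p,[int(p[0]-50),int(p[1]-40)])
cv2.imwrite("pics/m6.png",crop(s,p,100,80,6))
E
```

```text
t: 11.37
tcp_pos: [0.5512, 0.1398, 0.0557]
tool_rot: [0.369, -0.603, 0.603, -0.369]
force: [-0.2, 0.7, 0.6]
finger_gap: 0.7
t11.52 tcp [0.5512 0.1398 0.0558] shift [  0.   -10.42   0.1 ] yaw -0.473 turn -3.697039618755227e-05 gap 0.702 F [-0.1  0.3  0.2] q [0.05 0.71 1.71 0.   0.73 0.52]
[255.62265538 172.21151041] [205, 132]
```

View pics/m6.png

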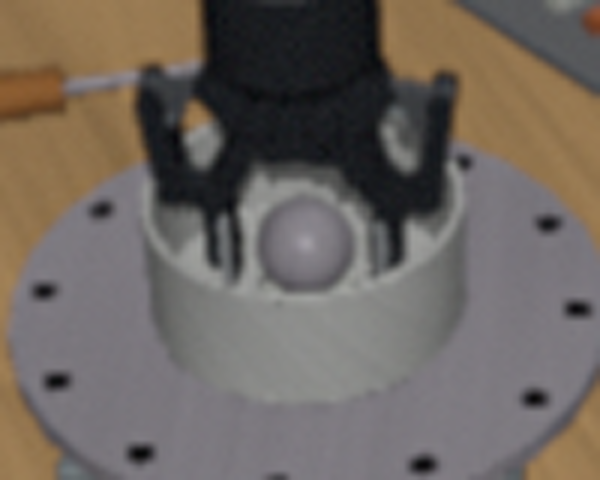

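The released ball is at crop (306,243), i.e. pixel (255.6,172.1), and the seat projects to (255.6,172.2), so it is seated. Now I retreat straight up.

```bash
python3 -m jog '[[[0,-0.5,0],0],[[0,-1.5,0],0],[[0,-3,0],0],[[0,-5,0],0],[[0,-7,0],0],[[0,-9,0],0],[[0,-11,0],0],[[0,-12,0],0],[[0,-12,0],0],[[0,-12,0],0],[[0,-12,0],0]]'
python3 - <<'E'
from h import *
for i in range(2): s=eyes.snapshot("side")
goal((.6065,.2464,.16),-.474)
E
```

```text
t: 12.43
tcp_pos: [0.5503, 0.1397, 0.175]
tool_rot: [-0.37, 0.604, -0.603, 0.368]
force: [-0.0, -0.9, 0.1]
finger_gap: 0.704
t12.53 tcp [0.5501 0.1397 0.1745] shift [-12.07   1.43   0.16] yaw -0.473 turn 0.0009597628095894262 gap 0.704 F [ 0.1 -0.  -0.5] q [ 0.05  0.52  1.63 -0.    0.99  0.52]
```

```bash
python3 -m jog '[[[-1,0,0],0],[[-3,0,0.1],0],[[-6,0,0.1],0],[[-9,0,0.1],0],[[-11,0,0.1],0],[[-12,0,0.15],0],[[-12.05,0,0.15],0],[[-12.05,0,0.15],0],[[-12.05,0,0.15],0],[[-12.05,0,0.15],0]]'
python3 - <<'E'
from h import *
P=[]
for i in range(4): s=eyes.snapshot("side");P.append(manip.sense()["tcp_pos"])
t=eyes.snapshot("top")
print(np.mean(P,0).round(4)); goal((.6065,.2464,.105),-.474)
p=proj(s,[.6065,.2464,.14])[0];print(p,[int(p[0]-45),int(p[1]-50)],proj(s,[.6065,.2464,.123]),proj(t,[.6065,.2464,.135]))
cv2.imwrite("pics/m7.png",crop(s,p,90,100,6))
E
```

```text
t: 13.37
tcp_pos: [0.6066, 0.2452, 0.1756]
tool_rot: [-0.369, 0.604, -0.603, 0.368]
force: [-0.1, -0.3, 0.3]
finger_gap: 0.705
[0.607  0.2453 0.1759]
t13.62 tcp [0.6073 0.2457 0.176 ] shift [-0.03  7.1  -0.1 ] yaw -0.474 turn 0.00015412664668268405 gap 0.702 F [0.  0.6 0.1] q [ 0.21  0.63  1.4  -0.    1.11  0.69]
[259.36952011 126.75165685] [214, 76] [[259.65233151 131.89508532]] [[189.71838599 198.41900829]]
```

View pics/m7.png

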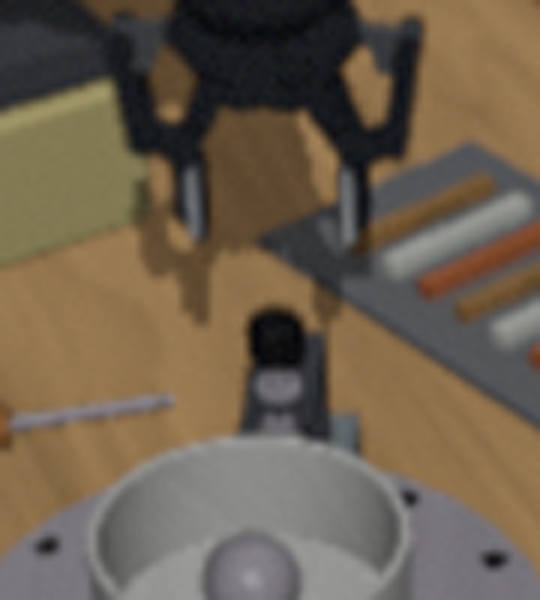

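The knob is at crop (276,338), i.e. pixel (259.6,131.9), exactly as predicted. The fingers straddle it and the ball is still in its seat. I'll descend and grip.

```bash
python3 -m jog '[[[0,1,-0.05],0],[[0,2.5,-0.05],0],[[0,4,-0.05],0],[[0,5.5,-0.05],0],[[0,6.5,-0.05],0],[[0,7.1,-0.05],0],[[0,7.1,-0.05],0],[[0,7.1,-0.05],0],[[0,7.1,-0.05],0]]'
python3 -m jog '[[[0,0,0],0],[[0,0,0],0],[[0,0,0],0],[[0,0,0],0],[[0,0,0],0],[[0,0,0],0],[[0,0,0],0],[[0,0,0],0],[[0,0,0],0]]' 1 80
```

```text
t: 14.37
tcp_pos: [0.6076, 0.2467, 0.1055]
tool_rot: [0.368, -0.603, 0.603, -0.369]
force: [0.6, -1.1, -0.0]
finger_gap: 0.7
t: 15.12
tcp_pos: [0.6057, 0.2475, 0.1061]
tool_rot: [-0.369, 0.604, -0.603, 0.369]
force: [-3.1, 1.3, 5.0]
finger_gap: 0.3
```

```bash
python3 -m jog '[[[0,-0.2,-0.05],0],[[0,-0.5,-0.05],0],[[0,-0.8,-0.05],0],[[0,-1.1,-0.05],0],[[0,-1.4,-0.05],0],[[0,-1.7,-0.05],0],[[0,-1.7,-0.05],0],[[0,-1.7,-0.05],0],[[0,-1.7,-0.05],0]]'
python3 -m jog '[[[0,-0.15,0],0],[[0,-0.3,0],0],[[0,-0.3,0],0],[[0,-0.3,0],0],[[0,-0.3,0],0]]'
```

```text
t: 15.87
tcp_pos: [0.6057, 0.2474, 0.1209]
tool_rot: [-0.369, 0.604, -0.603, 0.368]
force: [-0.4, 4.7, -11.6]
finger_gap: 0.298
t: 16.28
tcp_pos: [0.6057, 0.2473, 0.1236]
tool_rot: [-0.369, 0.604, -0.603, 0.368]
force: [0.8, 6.4, -10.5]
finger_gap: 0.298
```

```bash
python3 -m jog '[[[0,-0.1,0],0],[[0,-0.2,0],0],[[0,-0.2,0],0],[[0,-0.2,0],0]]'
python3 -m jog '[[[0,-0.1,0],0],[[0,-0.1,0],0],[[0,-0.1,0],0],[[0,-0.1,0],0]]'
python3 -m jog '[[[0,-0.1,0],0],[[0,-0.1,0],0],[[0,-0.1,0],0],[[0,-0.1,0],0]]'
```

```text
t: 16.62
tcp_pos: [0.6057, 0.2473, 0.1254]
tool_rot: [-0.369, 0.604, -0.603, 0.368]
force: [0.1, 5.7, -13.3]
finger_gap: 0.297
t: 16.95
tcp_pos: [0.6057, 0.2473, 0.1262]
tool_rot: [-0.369, 0.604, -0.603, 0.368]
force: [-0.0, 6.7, -13.3]
finger_gap: 0.3
t: 17.28
tcp_pos: [0.6056, 0.2473, 0.1263]
tool_rot: [-0.369, 0.604, -0.603, 0.368]
force: [3.3, 6.3, -18.5]
finger_gap: 0.291
```

```bash
python3 -m jog '[[[0,-0.06,0],0],[[0,-0.06,0],0],[[0,-0.06,0],0],[[0,-0.06,0],0]]' 1 100
python3 - <<'E'
from h import *
for i in range(4): s=eyes.snapshot("side")
t=eyes.snapshot("top")
goal((.607,.246,.126),-.474)
p=proj(s,[.6065,.2464,.12])[0];print([int(p[0]-45),int(p[1]-50)],proj(s,[[.6065,.2464,.143],[.6065,.2464,.135],[.6065,.2464,.123],[.552,.1393,.0769]]))
cv2.imwrite("pics/m8.png",crop(s,p,90,100,6))
E
```

```text
t: 17.62
tcp_pos: [0.6056, 0.2474, 0.1264]
tool_rot: [-0.369, 0.604, -0.603, 0.368]
force: [3.7, 6.3, -19.6]
finger_gap: 0.289
t17.87 tcp [0.6056 0.2474 0.1264] shift [0.06 0.04 0.19] yaw -0.473 turn 0.0006234644359770503 gap 0.291 F [  3.4   5.4 -20. ] q [0.22 0.69 1.44 0.   1.01 0.69]
[214, 82] [[259.31922946 125.83557736]
 [259.45308222 128.2728249 ]
 [259.65233151 131.89508532]
 [255.62265538 172.21151041]]
```

View pics/m8.png

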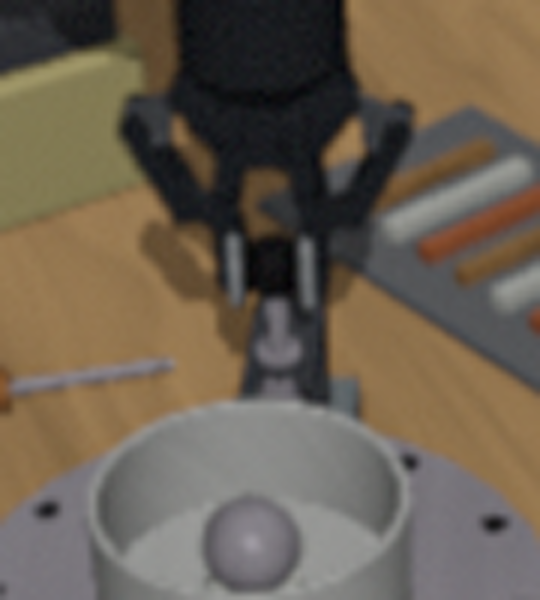

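The knob is up at crop (272,265), pixel row 126.0, against 125.8 predicted for a 20 mm lift. The stem is visible and the ball sits at (252,542), still on its seat point. The measured rise is 20.3 mm, and force climbs with no further motion, so the plunger is at its stop. I'll check that the hold doesn't creep before handing in.

```bash
python3 -m jog '[[[0,0,0],0],[[0,0,0],0],[[0,0,0],0],[[0,0,0],0],[[0,0,0],0],[[0,0,0],0],[[0,0,0],0],[[0,0,0],0],[[0,0,0],0],[[0,0,0],0],[[0,0,0],0],[[0,0,0],0]]'
python3 - <<'E'
from h import *
s=eyes.snapshot("side"); g=s["frame"].astype(int).sum(2)
goal((.607,.246,.126))
# dark knob rows between pads and bright stem below
print(g[118:142,258:261].mean(1).astype(int))
E
```

```text
t: 18.87
tcp_pos: [0.6056, 0.2473, 0.1264]
tool_rot: [-0.37, 0.604, -0.603, 0.368]
force: [3.0, 6.4, -18.6]
finger_gap: 0.29
t18.92 tcp [0.6056 0.2474 0.1264] shift [0.06 0.04 0.19] yaw -0.473 turn None gap 0.289 F [  2.8   5.8 -20.1] q [0.22 0.69 1.44 0.   1.01 0.69]
[165 190 165 104  56  50  55  77  59  48  50  42  44 139 271 315 305 290
 278 283 303 310 328 344]
```

```bash
python3 -c "
from station import workorder; print(workorder.sign_off())"
```

```text
the job is handed in; nothing more can be done
None
```

The large ball is on the white seat in the cup, and I handed the job in at about 19 s with the gripper still holding the plunger fully out.

- **Ball:** I lowered it until the wrist force showed contact, then let go. It first touched one side of the ring, so I shifted it about 0.6 mm and went on until it settled. After release, and again with the plunger up, it was within about 0.1 pixel of the seat in the side picture. The arm blocked the top view of the cup, so only the side camera confirms this.
- **Plunger:** The tool rose 20.3 mm and then stopped while the pull grew to about 20 N, more than the spring's 13 N, so it is at its stop. The knob appears where a 20 mm lift should put it. Position and grip did not change during a hold of about 1 s.
- **Disagreements:** About 6 N of sideways force remained on the knob while holding it. The finger opening fell slightly near the end of the pull, from 0.298 to 0.29, then stayed steady.
- **Left alone:** I did not touch the small ball, jar, screwdriver or turquoise ball.

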